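# Load the dish carrier and hold it up level

### The job

Stack the loose red culture dish squarely on the red dish in the carrier and the loose amber one squarely on the amber dish, setting each down rather than dropping it, and leave the green dish and everything else on the bench alone. Then take the carrier by its black handle, lift it at least 10 cm clear of the bench, keeping it level, and finish while still holding it there, steady and level, with both piles still square.

Things in the scene. Friction and masses are not known exactly. Their poses are not given: they have to be found in the camera images.
- carrier: loose dish carrier, about 0.4 kg empty: dark blue-grey plate 90 mm (its x) by 230 mm (its y, the long way) by 6 mm, standing on the bench; z up. Origin at the centre of its underside. Two low white rings (inner diameter 56 mm, outer 62 mm, tops 11 mm above the bench) 80 mm either side of the middle along y each hold one dish lying on the plate. In the middle a steel post (14 mm along x, 12 mm along y) carries a black T handle whose top is 110 mm above the underside.
- carrier_handle (a point): centre of the carrier's black handle bar, 97.5 mm above the carrier's underside; axes as the carrier's. The bar is 60 mm along carrier x, 14 mm thick along carrier y, 25 mm tall (85 to 110 mm above the underside). Best pinched from above with the fingers closing along carrier y; it is above the centre of mass of the evenly loaded carrier.
- recess_a (a point): centre of the ring at carrier y = +80 mm, on the plate, 6 mm above the underside
- recess_b (a point): centre of the ring at carrier y = -80 mm, on the plate, 6 mm above the underside
- red_low_mid (a point): closed round culture dish, 52 mm diameter, 15 mm high, rigid, flat top and bottom, about 25 g, thin white rims, dark red medium, lying in one ring of the carrier (either one). This point is its centre, 7.5 mm above its underside; z axis up. 
- amber_low_mid (a point): closed round culture dish, 52 mm diameter, 15 mm high, rigid, flat top and bottom, about 25 g, thin white rims, amber-yellow medium, lying in the other ring of the carrier. This point is its centre, 7.5 mm above its underside; z axis up. 
- red_dish_mid (a point): closed round culture dish, 52 mm diameter, 15 mm high, rigid, flat top and bottom, about 25 g, thin white rims, dark red medium, loose on the bench: to be stacked on the red dish in the carrier. This point is its centre, 7.5 mm above its underside; z axis up. 
- amber_dish_mid (a point): closed round culture dish, 52 mm diameter, 15 mm high, rigid, flat top and bottom, about 25 g, thin white rims, amber-yellow medium, loose on the bench: to be stacked on the amber dish in the carrier. This point is its centre, 7.5 mm above its underside; z axis up. 
- green_dish_mid (a point): closed round culture dish, 52 mm diameter, 15 mm high, rigid, flat top and bottom, about 25 g, thin white rims, green medium, loose on the bench: leave it alone. This point is its centre, 7.5 mm above its underside; z axis up. 
- tube_rack: blue tube rack with capped tubes, 60 x 200 x 97 mm, to leave alone; origin at the centre of its underside
- dropper_bottle: small white dropper bottle with pink label, 40 mm diameter, 95 mm high, to leave alone; origin at the centre of its underside
- tip_box: teal pipette-tip box with white lid, 85 x 120 x 67 mm, to leave alone; origin at the centre of its underside
- carton: white and pink reagent carton, 60 x 110 x 70 mm, to leave alone; origin at the centre of its underside
- marker: marker pen lying on the bench, about 132 mm along its x, 15 mm thick, white with blue cap, to leave alone; origin on its underside
There are look-alikes about, which are no part of the job. What is shaped like the part that bears red_dish_mid but blue or purple is not meant.

How it is judged:
On the way:
1. both loose dishes lie released and square on the dishes of their own colour, the carrier still standing on the bench (horizontal distance between red_dish_mid and red_low_mid below 0.007 m and z of red_dish_mid in the frame of carrier between 0.026 and 0.032 m and angle between each of red_dish_mid, amber_dish_mid's own z axis and vertical below 0.12 rad and z of red_low_mid in the frame of carrier between 0.0105 and 0.0165 m and (horizontal distance between red_low_mid and recess_a below 0.006 m or horizontal distance between red_low_mid and recess_b below 0.006 m) and contact force between the fingers and red_dish below 0.1 N and horizontal distance between amber_dish_mid and amber_low_mid below 0.007 m and z of amber_dish_mid in the frame of carrier between 0.026 and 0.032 m and z of amber_low_mid in the frame of carrier between 0.0105 and 0.0165 m and (horizontal distance between amber_low_mid and recess_a below 0.006 m or horizontal distance between amber_low_mid and recess_b below 0.006 m) and contact force between the fingers and amber_dish below 0.1 N and height (world z) of carrier below 0.006 m), for 0.2 s.
At the end, for the whole second after the job is handed in: Fingers hold the carrier by its handle, underside over 85 mm above the bench, tilt under 0.09 rad, slower than 20 mm/s and 0.12 rad/s, touching nothing else; lower dishes in their rings, each with the dish of its colour flat on it, not held, within 7 mm of concentric (horizontal distance between red_dish_mid and red_low_mid below 0.007 m and z of red_dish_mid in the frame of carrier between 0.026 and 0.032 m and angle between each of red_dish_mid, amber_dish_mid's own z axis and vertical below 0.12 rad and z of red_low_mid in the frame of carrier between 0.0105 and 0.0165 m and (horizontal distance between red_low_mid and recess_a below 0.006 m or horizontal distance between red_low_mid and recess_b below 0.006 m) and contact force between the fingers and red_dish below 0.1 N and horizontal distance between amber_dish_mid and amber_low_mid below 0.007 m and z of amber_dish_mid in the frame of carrier between 0.026 and 0.032 m and z of amber_low_mid in the frame of carrier between 0.0105 and 0.0165 m and (horizontal distance between amber_low_mid and recess_a below 0.006 m or horizontal distance between amber_low_mid and recess_b below 0.006 m) and contact force between the fingers and amber_dish below 0.1 N and height (world z) of carrier above 0.085 m and angle between carrier's own z axis and vertical below 0.09 rad and linear speed of carrier below 0.02 m/s and angular speed of carrier below 0.12 rad/s and contact force between the fingers and carrier above 2 N and distance between the grasp point and carrier_handle below 0.045 m and contact force between carrier and tube_rack below 0.2 N and contact force between carrier and dropper_bottle below 0.2 N and contact force between carrier and tip_box below 0.2 N and contact force between carrier and carton below 0.2 N and contact force between carrier and marker below 0.2 N); the arm keeps its last pose, push and grip.
It fails at once if a bystander was moved by more than 25 mm (distance of any of green_dish_mid, tube_rack, dropper_bottle, tip_box, carton, marker from where it was at the start of the episode above 0.025 m).
It fails at once if the carrier was tipped by more than 15 degrees (angle between carrier's own z axis and vertical above 0.26 rad).
It fails at once if a dish was tipped by more than 35 degrees (angle between any of red_dish_mid, amber_dish_mid, red_low_mid, amber_low_mid's own z axis and vertical above 0.6 rad).
It fails at once if a dish was dropped (free fall from more than about 10 mm) ((contact force between red_dish and anything else below 0.01 N and linear speed of red_dish above 0.45 m/s) or (contact force between amber_dish and anything else below 0.01 N and linear speed of amber_dish above 0.45 m/s)).
It also fails if it takes over 72 s, if anything falls off the work surface, if the arm or the gripper's body presses on something with over 40 N, if the wrist force passes 120 N, or if a joint passes its speed limit or range.

### The arm

A 7-joint arm with a two-finger parallel gripper is mounted at the origin on the work surface. World frame = base frame: x ahead of the robot, y to its left, z up, the work surface at z = 0. Lengths are in m, angles in rad, forces in N, time in s.
With the tool pointing down it reaches from about 0.425 to 0.825 m from the base axis. Payload 3.6 kg.
Tool frame: the origin (TCP) lies at the very end of the fingers, on their centre line; the grasp point (between the pads) lies 19 mm behind it; z points along the fingers, y is the line along which they close (so a half turn about z gives the same grasp; the last joint's range is limited). The gripper opens to 85 mm and grips with 20 to 120 N. Pads are 22 mm wide; open, the fingers measure 114 mm over their backs; the gripper's body (76 mm by 85 mm) begins 54 mm behind the grasp point. The pads swing forward as they close: fully open they stand 13 mm farther back than shut.
Start: joints at [-1.23, 0.615, -0.013, 1.423, 0.008, 1.103, -0.04], TCP at [0.233, 0.607, 0.231] pointing down, gripper open.
Joint ranges: [-3.12, 3.12], [-0.3, 2.06], [-1.34, 1.32], [0.26, 2.42], [-1.36, 4.5], [0.01, 1.98], [-2.84, 2.84]. Speed limits (rad/s): [2.79, 2.79, 3.14, 3.14, 3.14, 3.14, 3.14].

### API

Orientations are given as a unit quaternion [x, y, z, w].
In Python, from cell import arm gives the robot as it stands. The module is installed in compiled form; this text tells all that it offers.
- The arm moves only by the tool servo_tool, never from a script. Its argument "commands" is text: rows parted by semicolons, each of 5 numbers parted by spaces: the opening, from 0 (shut) to 1 (fully open), then the shift along the tool's x, y, z in cm, then the turn about the tool's z in degrees. In form: grip tx ty tz twist; .... A call has 1 to 10 rows; each row is the pose to reach, as a shift and turn from the pose commanded when the call began, along the tool's axes at that moment; what a row does not reach only later rows make up. A row lasts 1/8 s, in which the tool goes at most 62.5 mm and 10.7 degrees, less where a joint would pass 70% of its speed; a pose out of reach is approached as far as the arm can. A call with a gripper value outside its range is refused whole. The fingers move at their own pace and stop on an object; "newtons" is the grip in N (left out, the last holds). Time passes only in rows, so rows that repeat a pose let the fingers close. It gives the time, the measured TCP pose, the force, the opening and the grip force at its end, in the units of the state.
- arm.observe(): the state, without advancing time (a new reading comes with each control period).
- arm.grab_frame(name): name is "scene" or "top"; returns the picture (384x512x3 uint8, red, green, blue); there is no depth.
- arm.camera_params(name): a dict with "fx", "fy", "cx", "cy" (pixels), "extrinsics" (4x4, takes a point from camera to world coordinates). Camera axes: x right, y down, z forward; pixel columns grow to the right and rows downward; lengths in m; the calibration is good to about 2 mm. A picture is of the moment at which its call begins. camera_params takes no time and is no camera call.
- arm.sign_off(): hands the job in; it is judged then, once.
The state is a dict: "clock": time; "joint_positions": joint angles; "joint_vel": joint speeds; "joint_efforts": joint torques, N m; "eef_pos": TCP position; "ee_rot": TCP orientation; "wrist_force": force on the tool from outside, world axes, zero at the start; "moment": the same for the moment, N m; "grip_width": finger opening in m; "grasp_force": force on a finger pad.
Only numpy, scipy, OpenCV 4.12 (cv2) and the standard library are available. Lean on these libraries where they do the work, as an engineer would, in place of code of your own. Each camera call takes 0.05 s, during which the arm holds its last target. There are 200 camera calls.

## Working session

There is one attempt and no reset: what is moved stays moved. The work goes in short steps, Python scripts to look and compute and a tool call to move; the robot and the scene stay as the last step left them, time stands still between calls to the robot, and variables do not carry over. Pictures are saved under pics/ and viewed, at most 10 in all, crops included, and the job is handed in when it is done.

Besides the shell and the picture viewer there is one more tool, called after "Emit:" by a JSON object that holds its "name" and its "arguments". servo_tool: Moves the arm, as the interface text tells. Its arguments: {"type":"object","properties":{"commands":{"type":"string"},"newtons":{"type":"number"}},"required":["commands"]}

```bash
mkdir -p pics; cat > h.py <<'E'
import numpy as np, cv2
from cell import arm
def ray(name,u,v,z):
    p=arm.camera_params(name);E=np.array(p["extrinsics"])
    d=E[:3,:3]@np.array([(u-p["cx"])/p["fx"],(v-p["cy"])/p["fy"],1]);o=E[:3,3]
    return (o+d*(z-o[2])/d[2]).round(4)
def proj(name,P):
    p=arm.camera_params(name);E=np.linalg.inv(np.array(p["extrinsics"]))
    c=E[:3,:3]@np.array(P)+E[:3,3]
    return np.array([p["fx"]*c[0]/c[2]+p["cx"],p["fy"]*c[1]/c[2]+p["cy"]])
def save(name,fn,crop=None,s=1):
    f=arm.grab_frame(name);g=f
    if crop: x0,y0,x1,y1=crop;g=f[y0:y1,x0:x1]
    cv2.imwrite("pics/"+fn,cv2.cvtColor(cv2.resize(g,None,fx=s,fy=s,interpolation=cv2.INTER_CUBIC),cv2.COLOR_RGB2BGR));return f
E
python3 - <<'E'
from h import *
for n in("top","scene"):
    f=save(n,n+"0.png",s=1.5); np.save(n+"0.npy",f)
    p=arm.camera_params(n);print(n,p["fx"],p["cx"],p["cy"],np.array(p["extrinsics"]).round(3).tolist())
o=arm.observe();print(o["eef_pos"],o["ee_rot"],o["clock"],o["grip_width"])
E
```

```text
top 410.16046820897117 259.48137413755455 189.40367128233282 [[-0.017, -0.984, 0.179, 0.396], [-1.0, 0.017, -0.002, 0.019], [-0.001, -0.179, -0.984, 1.286], [0.0, 0.0, 0.0, 1.0]]
scene 441.54220788115845 254.18931913940278 193.03143929590965 [[-0.733, 0.455, -0.505, 1.348], [0.679, 0.465, -0.567, 0.857], [-0.023, -0.759, -0.651, 1.032], [0.0, 0.0, 0.0, 1.0]]
[0.23283664 0.60611431 0.23022274] [ 1.82329777e-01  9.83236728e-01 -1.16063540e-03 -2.03016105e-04] 0.1 0.08524007281993433
```

View pics/top0.png

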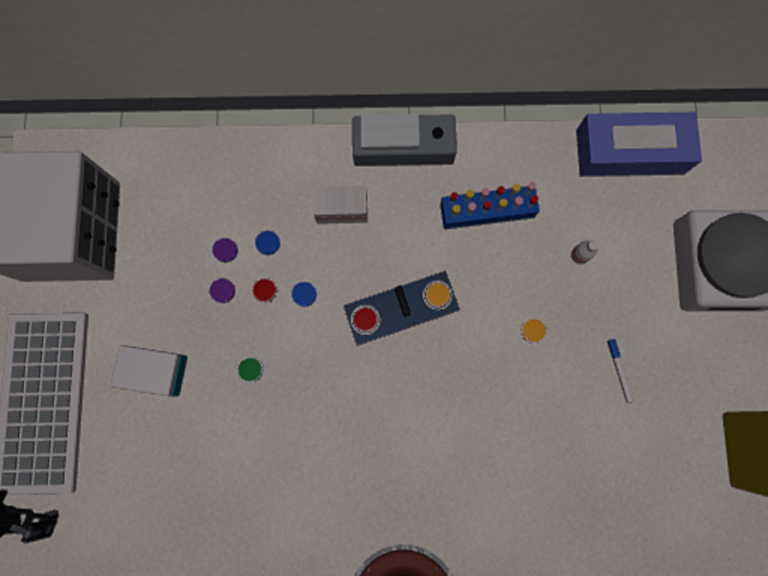

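View pics/scene0.png

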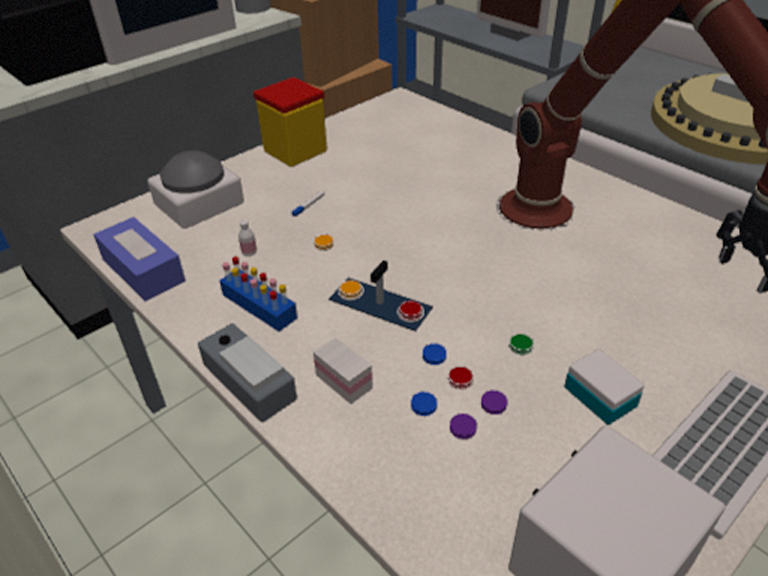

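The top view (shown at 1.5x) has the loose red dish at (265,290), with purple at (222,290) and (225,250) and blue at (268,243) and (304,294) as the look-alikes. The loose amber dish is at (534,330) and green is at (250,369). The carrier has red at (365,319) and amber at (438,294), with its handle at (403,300). Of the two red dishes, (265,290) is the one on the bare bench, so it's the loose one. Next I'll measure, and confirm with a crop.

```bash
cat >> h.py <<'E'
R={"red":((172,12),120,60),"amber":((12,28),120,90),"green":((45,80),100,40),"blue":((100,122),150,60),"purple":((125,160),80,40)}
def blobs(f,col,amin=60):
    h=cv2.cvtColor(f,cv2.COLOR_RGB2HSV);(a,b),s,v=R[col];H=h[...,0]
    m=((H>=a)|(H<=b-4) if a>b else (H>=a)&(H<=b))&(h[...,1]>s)&(h[...,2]>v)
    n,_,st,c=cv2.connectedComponentsWithStats(m.astype(np.uint8))
    return [(c[i].round(2),st[i,2:5]) for i in range(1,n) if st[i,4]>=amin]
E
python3 - <<'E'
from h import *
for n in("top","scene"):
    f=np.load(n+"0.npy")
    for c in R:
        for p,s in blobs(f,c): 
            print(n,c,p,s,ray(n,*p,.015),ray(n,*p,.021))
t=np.load("top0.npy")[140:260,130:380]
cv2.imwrite("pics/crop0.png",cv2.cvtColor(cv2.resize(t,None,fx=3.2,fy=3.2,interpolation=cv2.INTER_CUBIC),cv2.COLOR_RGB2BGR))
h=cv2.cvtColor(np.load("top0.npy"),cv2.COLOR_RGB2HSV)
print(h[200,250:290:2])
E
```

```text
top red [175.8  192.78] [ 15  15 172] [0.6201 0.2796 0.015 ] [0.6191 0.2784 0.021 ]
top red [243.02 212.15] [ 15  15 176] [0.5553 0.0687 0.015 ] [0.5545 0.0685 0.021 ]
top red [268.21 375.94] [ 51  15 372] [0.0745 0.     0.015 ] [0.076  0.0001 0.021 ]
top amber [291.57 195.78] [ 16  15 180] [ 0.6044 -0.0842  0.015 ] [ 0.6034 -0.0837  0.021 ]
top amber [355.83 219.85] [ 15  15 182] [ 0.5253 -0.2816  0.015 ] [ 0.5247 -0.2801  0.021 ]
top green [166.05 245.86] [ 15  15 176] [0.455  0.3063 0.015 ] [0.4547 0.3049 0.021 ]
top blue [324.97 137.58] [ 64  24 688] [ 0.7927 -0.1977  0.015 ] [ 0.7908 -0.1967  0.021 ]
top blue [177.97 161.25] [ 15  15 185] [0.7221 0.2747 0.015 ] [0.7206 0.2735 0.021 ]
top blue [202.29 195.56] [ 16  16 192] [0.6098 0.1962 0.015 ] [0.6088 0.1954 0.021 ]
top purple [149.55 166.25] [ 16  16 202] [0.7073 0.3648 0.015 ] [0.7058 0.3632 0.021 ]
top purple [147.76 193.33] [ 17  16 210] [0.6198 0.3677 0.015 ] [0.6188 0.3661 0.021 ]
scene red [498.21  20.48] [ 33  53 760] [-1.6707 -0.1793  0.015 ] [-1.6529 -0.1732  0.021 ]
scene red [192.    62.51] [ 47  24 672] [ 0.0583 -1
[... 1169 characters left out ...]
7948 -0.1908  0.015 ] [ 0.7981 -0.1846  0.021 ]
scene blue [289.09 235.8 ] [ 15  13 162] [0.6209 0.2006 0.015 ] [0.6252 0.2045 0.021 ]
scene blue [282.09 268.82] [ 17  15 202] [0.7327 0.2792 0.015 ] [0.7363 0.2826 0.021 ]
scene purple [328.85 267.76] [ 17  16 213] [0.6309 0.3717 0.015 ] [0.6351 0.3745 0.021 ]
scene purple [308.2  283.61] [ 18  16 231] [0.7177 0.3684 0.015 ] [0.7215 0.3713 0.021 ]
[[108 111  62]
 [109 109  63]
 [108 105  63]
 [108 111  62]
 [109 109  63]
 [108 111  62]
 [108 111  62]
 [108 108  66]
 [120  57   9]
 [130  33  23]
 [110  67  23]
 [106 108  66]
 [108 107  62]
 [108 105  63]
 [107 115  62]
 [108 113  63]
 [120  23  66]
 [120  19 108]
 [ 17 174 148]
 [ 19 208 146]]
```

View pics/crop0.png

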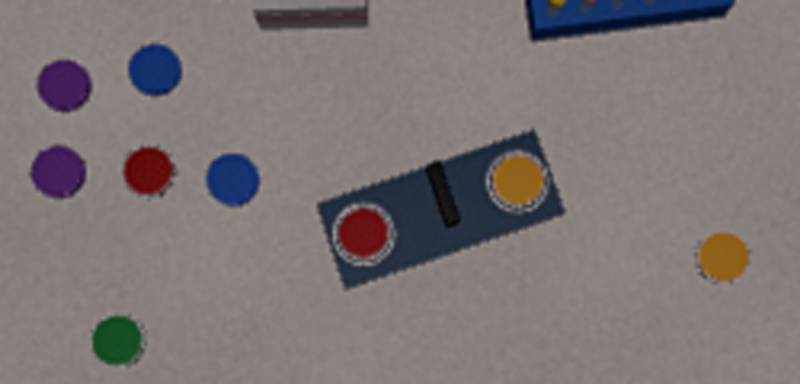

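The crop confirms it. The loose red dish at crop (148,170), or (176,193) in the frame, is clear red with purple on its left and blue dishes to the right and above. The loose amber is at crop (724,257). Red is at about (0.621,0.280) on the bench. Closing along the carrier's x direction (yaw about 17.7°) keeps the fingers clear of the neighbours.

```bash
cat >> h.py <<'E'
from scipy.spatial.transform import Rotation as Ro
def rel(t,yaw):
    o=arm.observe();r=Ro.from_quat(o["ee_rot"]).as_matrix();d=r.T@(np.array(t)-o["eef_pos"])
    cur=np.degrees(np.arctan2(r[1,1],r[0,1]))
    tw=-((yaw-cur+180)%360-180)
    print("t",o["clock"],"pos",o["eef_pos"].round(4),"yaw",cur.round(1),"cm",(100*d).round(2),"twist",round(tw,1),"w",round(o["grip_width"],4),"F",o["wrist_force"].round(2),"tilt",r[:,2].round(3),"q7",o["joint_positions"][6].round(2))
E
python3 -c "
from h import *
rel([.621,.280,.12],17.7)"
```

```text
t 0.1 pos [0.2328 0.6061 0.2302] yaw 69.0 cm [-47.93 -16.5   11.06] twist 51.3 w 0.0852 F [-0.4  0.2  0.5] tilt [-0.001 -0.002 -1.   ] q7 -0.04
```

Emit:
{"name": "servo_tool", "arguments": {"commands": "1 -5 -1.7 0 5;1 -10 -3.4 0 10;1 -15 -5.2 0 16;1 -21 -7.2 1 22;1 -26 -9 2 28;1 -31 -10.7 4 34;1 -36 -12.4 6 40;1 -41 -14.1 8 46;1 -46 -15.8 10 51.3;1 -47.9 -16.5 11 51.3"}}

```text
clock: 1.35
eef_pos: [0.623, 0.2759, 0.1192]
ee_rot: [0.592, 0.806, -0.002, 0.001]
wrist_force: [-0.2, 0.6, -0.4]
grip_width: 0.0856
grasp_force: 0.0
```

```bash
python3 -c "
from h import *
f=save('scene','s1.png',(230,150,430,300),4)
rel([.621,.280,.003],17.7)"
```

```text
t 1.4 pos [0.6236 0.2745 0.1183] yaw 17.3 cm [ 0.66 -0.06 11.52] twist -0.4 w 0.0857 F [ 1.68 -1.8  -0.33] tilt [-0.001 -0.006 -1.   ] q7 -0.0
```

View pics/s1.png

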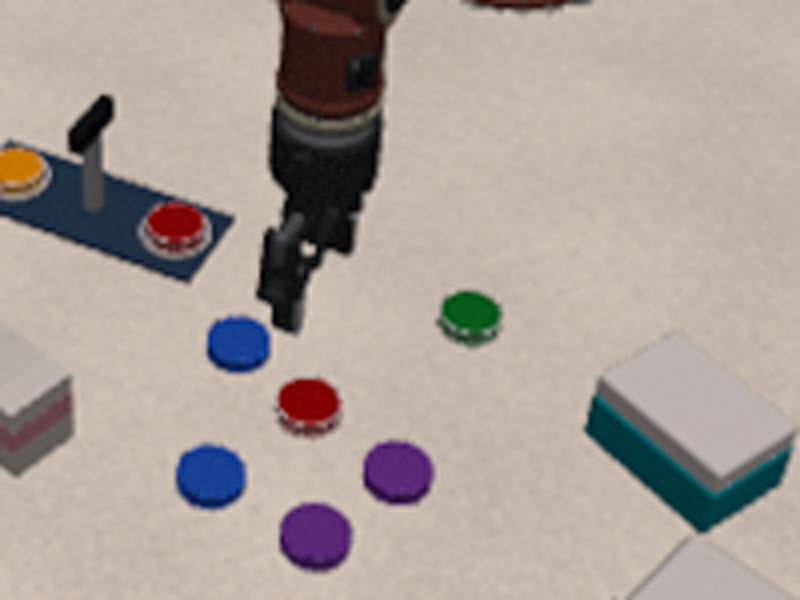

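The gripper is above the red dish, which is at crop (308,405), and all the neighbours are untouched. I'll let the arm settle, then re-measure.

Emit:
{"name": "servo_tool", "arguments": {"commands": "1 0 0 2 0;1 0 0 4 0;1 0 0 5 0;1 0 0 5 0;1 0 0 5 0"}}

```text
clock: 2.02
eef_pos: [0.6215, 0.2814, 0.0721]
ee_rot: [0.59, 0.808, 0.001, 0.0]
wrist_force: [0.2, -0.3, -0.6]
grip_width: 0.0854
grasp_force: 0.0
```

```bash
python3 -c "
from h import *
rel([.622,.280,.003],17.7)"
```

```text
t 2.025 pos [0.6215 0.2814 0.0721] yaw 17.7 cm [-0.15 -0.    6.91] twist 0.0 w 0.0854 F [ 0.23 -0.33 -0.58] tilt [ 0.001  0.001 -1.   ] q7 0.01
```

Emit:
{"name": "servo_tool", "arguments": {"commands": "1 -0.1 0 2 0;1 -0.1 0 4 0;1 -0.1 0 5.5 0;1 -0.1 0 6.3 0;1 -0.1 0 6.7 0;1 -0.1 0 6.7 0;0.5 -0.1 0 6.7 0;0.3 -0.1 0 6.7 0;0.3 -0.1 0 6.7 0;0.3 -0.1 0 6.7 0", "newtons": 25}}

```text
clock: 3.28
eef_pos: [0.6219, 0.2802, 0.0052]
ee_rot: [0.59, 0.807, 0.001, 0.0]
wrist_force: [-0.7, 0.9, 4.3]
grip_width: 0.0507
grasp_force: 26.1
```

Emit:
{"name": "servo_tool", "arguments": {"commands": "0.3 0 0 -1 0;0.3 0 0 -3 0;0.3 0 0 -5 0;0.3 0 0 -7 0;0.3 0 0 -9 0;0.3 0 0 -10 0;0.3 0 0 -10 0"}}

```text
clock: 4.15
eef_pos: [0.6218, 0.2802, 0.1054]
ee_rot: [0.59, 0.807, 0.001, 0.0]
wrist_force: [-0.9, 0.4, -0.1]
grip_width: 0.0506
grasp_force: 26.1
```

Emit:
{"name": "servo_tool", "arguments": {"commands": "0.3 -1 -0.7 0 0;0.3 -3.5 -2.5 0 0;0.3 -6.5 -4.5 0 0;0.3 -9.5 -6.6 0 0;0.3 -12.5 -8.7 0 0;0.3 -15 -10.5 0 0;0.3 -17 -11.9 1 0;0.3 -18.1 -12.6 2.5 0;0.3 -18.1 -12.6 4 0;0.3 -18.1 -12.6 4 0"}}

```text
clock: 5.4
eef_pos: [0.555, 0.0697, 0.0626]
ee_rot: [0.59, 0.808, -0.001, -0.002]
wrist_force: [0.6, 0.6, -0.7]
grip_width: 0.0506
grasp_force: 26.1
```

Emit:
{"name": "servo_tool", "arguments": {"commands": "0.3 0 0 0.5 0;0.3 0 0 1 0;0.3 0 0 1 0;0.3 0 0 1 0"}}

```text
clock: 5.9
eef_pos: [0.5565, 0.0694, 0.0545]
ee_rot: [0.59, 0.807, 0.0, 0.0]
wrist_force: [-0.1, -0.0, 0.1]
grip_width: 0.0504
grasp_force: 26.1
```

```bash
python3 -c "
from h import *
rel([.5564,.0694,.0262],17.7)
f=save('scene','s2.png',(210,130,340,230),6)
np.save('s2.npy',f);print(blobs(f,'red',15)[-6:])
t=arm.grab_frame('top');np.save('t2.npy',t);print(blobs(t,'red',10))
for z in(.015,.021,.030,.036): print(z,proj('scene',[.5564,.0694,z]),proj('top',[.5564,.0694,z]))
"
```

```text
t 5.9 pos [0.5565 0.0694 0.0545] yaw 17.7 cm [ 0.   -0.01  2.83] twist -0.0 w 0.0504 F [-0.09 -0.02  0.14] tilt [ 0.  0. -1.] q7 0.32
[(array([156.59, 173.12]), array([ 4,  5, 17], dtype=int32)), (array([162.5, 184.5]), array([ 4,  6, 20], dtype=int32)), (array([174.76, 183.94]), array([ 4,  5, 17], dtype=int32)), (array([276.22, 195.28]), array([ 8, 10, 58], dtype=int32)), (array([181.68, 196.16]), array([ 4,  6, 19], dtype=int32)), (array([273.54, 206.61]), array([14, 11, 95], dtype=int32))]
[(array([333.41, 126.12]), array([ 4,  5, 17], dtype=int32)), (array([302.16, 130.16]), array([ 5,  5, 19], dtype=int32)), (array([356.05, 132.25]), array([ 5,  5, 20], dtype=int32)), (array([324.5 , 136.22]), array([ 4,  5, 18], dtype=int32)), (array([235.8 , 182.51]), array([19,  2, 35], dtype=int32)), (array([219.17, 193.31]), array([ 7, 16, 58], dtype=int32)), (array([250.08, 193.04]), array([ 6, 14, 49], dtype=int32)), (array([219.33, 300.31]), array([  54,   48, 1830], dtype=int32)), (array([187.17, 305.49]), array([ 18,  45, 447], dtype=int32)), (array([283.77, 376.85]), array([ 22,  16, 163], dtype=int32))]
0.015 [274.36121824 206.28209745] [242.8067342  211.78778541]
0.021 [274.37302622 204.97952158] [242.72827091 211.54655519]
0.03 [274.39085356 203.01293239] [242.60920234 211.1804867 ]
0.036 [274.40281606 201.69331179] [242.5288925  210.93357937]
```

View pics/s2.png

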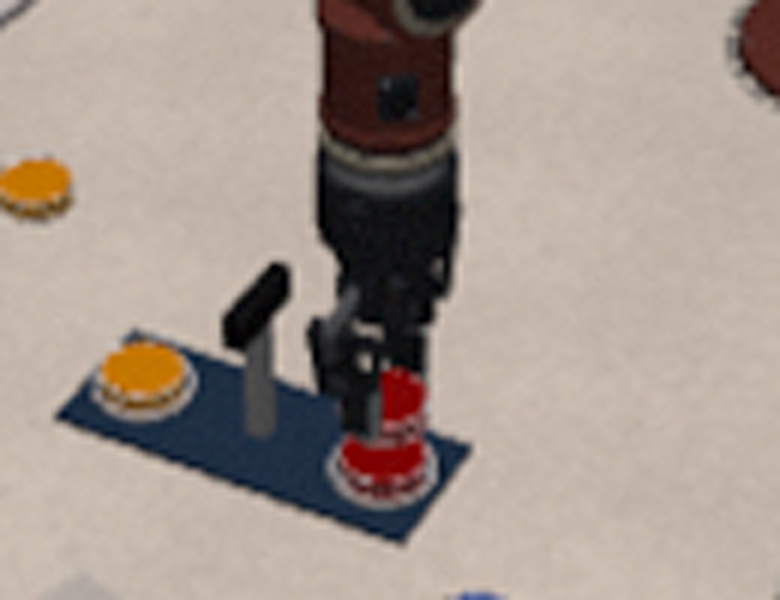

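The scene crop shows the held red dish with its right edge at (426,400), lined up with the lower red dish's right edge at (426,460). I'll lower it slowly.

Emit:
{"name": "servo_tool", "arguments": {"commands": "0.3 0 0 0.7 0;0.3 0 0 1.4 0;0.3 0 0 2 0;0.3 0 0 2.4 0;0.3 0 0 2.6 0;0.3 0 0 2.7 0;0.3 0 0 2.75 0;0.3 0 0 2.75 0"}}

```text
clock: 7.0
eef_pos: [0.5564, 0.0693, 0.0269]
ee_rot: [0.59, 0.807, 0.0, 0.0]
wrist_force: [0.1, 0.1, 0.9]
grip_width: 0.0507
grasp_force: 26.1
```

Emit:
{"name": "servo_tool", "arguments": {"commands": "0.3 0 0 0.05 0;0.3 0 0 0.1 0;0.3 0 0 0.1 0"}}

```text
clock: 7.38
eef_pos: [0.5564, 0.0693, 0.0262]
ee_rot: [0.59, 0.807, 0.0, 0.0]
wrist_force: [-0.5, 0.5, 3.6]
grip_width: 0.0504
grasp_force: 26.4
```

Emit:
{"name": "servo_tool", "arguments": {"commands": "0.62 0 0 0 0;0.66 0 0 0 0;0.75 0 0 0 0;0.9 0 0 0 0;1 0 0 0 0;1 0 0 0 0;1 0 0 -1 0;1 0 0 -3 0;1 0 0 -6 0;1 0 0 -9 0"}}

```text
clock: 8.62
eef_pos: [0.5563, 0.0692, 0.1173]
ee_rot: [0.59, 0.807, 0.0, 0.0]
wrist_force: [-0.8, 0.4, 0.2]
grip_width: 0.0855
grasp_force: 0.0
```

```bash
python3 -c "
from h import *
rel([.5304,-.280,.12],17.7)
"
```

```text
t 8.625 pos [0.5563 0.0692 0.1173] yaw 17.7 cm [-32.49 -13.07  -0.27] twist -0.0 w 0.0855 F [-0.8   0.36  0.15] tilt [ 0. -0. -1.] q7 0.3
```

Emit:
{"name": "servo_tool", "arguments": {"commands": "1 0 0 -3 0;1 0 0 -6 0;1 -3 -1.2 -7 0;1 -7 -2.8 -7 0;1 -12 -4.8 -7 0;1 -17 -6.8 -7 0;1 -22 -8.8 -7 0;1 -27 -10.9 -6 0;1 -31 -12.5 -3 0;1 -32.5 -13 0 0"}}

```text
clock: 9.88
eef_pos: [0.53, -0.2845, 0.1163]
ee_rot: [0.592, 0.806, -0.001, 0.002]
wrist_force: [0.6, 0.2, 0.1]
grip_width: 0.0854
grasp_force: 0.0
```

Emit:
{"name": "servo_tool", "arguments": {"commands": "1 0 0 2 0;1 0 0 4 0;1 0 0 4 0;1 0 0 4 0"}}

```text
clock: 10.38
eef_pos: [0.5317, -0.2802, 0.0769]
ee_rot: [0.59, 0.807, 0.0, 0.001]
wrist_force: [0.5, 0.1, 0.4]
grip_width: 0.0855
grasp_force: 0.0
```

```bash
python3 -c "
from h import *
rel([.5303,-.2794,.004],17.7)
for n,c in(('scene',(190,130,350,230)),('top',(200,140,360,240))):
    f=save(n,'%s3.png'%n,c,4);np.save(n+'3.npy',f)
    for k in('red','amber'):
        for p,s in blobs(f,k): print(n,k,p,s,ray(n,*p,.036),ray(n,*p,.021),ray(n,*p,.015))
a=cv2.imread('pics/scene3.png');b=cv2.imread('pics/top3.png');cv2.imwrite('pics/m3.png',cv2.resize(np.vstack([a,b]),None,fx=.75,fy=.75))
"
```

```text
t 10.375 pos [ 0.5317 -0.2802  0.0769] yaw 17.7 cm [ 0.12 -0.12  7.29] twist -0.0 w 0.0855 F [0.49 0.09 0.35] tilt [ 0.001 -0.001 -1.   ] q7 0.92
scene red [325.44  14.83] [ 23  30 108] [-0.9626 -0.9908  0.036 ] [-0.9974 -1.0186  0.021 ] [-1.0113 -1.0297  0.015 ]
scene red [205.06  48.06] [ 77  70 965] [-0.083  -1.1304  0.036 ] [-0.1045 -1.1603  0.021 ] [-0.1131 -1.1723  0.015 ]
scene red [350.52  47.17] [ 24  30 132] [-0.6583 -0.5522  0.036 ] [-0.6885 -0.5734  0.021 ] [-0.7005 -0.5819  0.015 ]
scene red [369.57  72.27] [ 22  21 116] [-0.4738 -0.2899  0.036 ] [-0.5012 -0.3072  0.021 ] [-0.5122 -0.3141  0.015 ]
scene red [357.14 141.58] [ 47  24 535] [0.0683 0.0442 0.036 ] [0.049 0.032 0.021] [0.0413 0.0271 0.015 ]
scene red [273.51 203.64] [ 14  15 122] [0.5655 0.0743 0.036 ] [0.5537 0.0625 0.021 ] [0.549  0.0578 0.015 ]
scene amber [410.6    7.43] [11 17 97] [-1.4561 -0.6744  0.036 ] [-1.4983 -0.6974  0.021 ] [-1.5152 -0.7066  0.015 ]
scene amber [247.49  44.73] [ 24  14 126] [-0.2819 -0.9923  0.036 ] [-0.3065 -1.0202  0.021 ] [-0.3163 -1.0313  0.015 ]
scene amber [187.13  88.23] [ 
[... 882 characters left out ...]
.015 ]
top red [369.53 305.67] [  47   53 1264] [ 0.2692 -0.3021  0.036 ] [ 0.2676 -0.3059  0.021 ] [ 0.267  -0.3075  0.015 ]
top red [340.72 304.21] [ 18  24 222] [ 0.2747 -0.2174  0.036 ] [ 0.2733 -0.2203  0.021 ] [ 0.2727 -0.2214  0.015 ]
top red [394.14 317.96] [ 26  42 428] [ 0.2332 -0.3719  0.036 ] [ 0.2312 -0.3766  0.021 ] [ 0.2304 -0.3785  0.015 ]
top red [266.36 375.28] [ 48  16 441] [0.0817 0.0056 0.036 ] [0.0779 0.0055 0.021 ] [0.0764 0.0054 0.015 ]
top amber [291.51 195.77] [ 16  15 178] [ 0.601  -0.0823  0.036 ] [ 0.6035 -0.0835  0.021 ] [ 0.6045 -0.084   0.015 ]
top amber [355.28 220.17] [ 15  15 165] [ 0.5222 -0.2748  0.036 ] [ 0.5237 -0.2784  0.021 ] [ 0.5243 -0.2798  0.015 ]
```

View pics/m3.png

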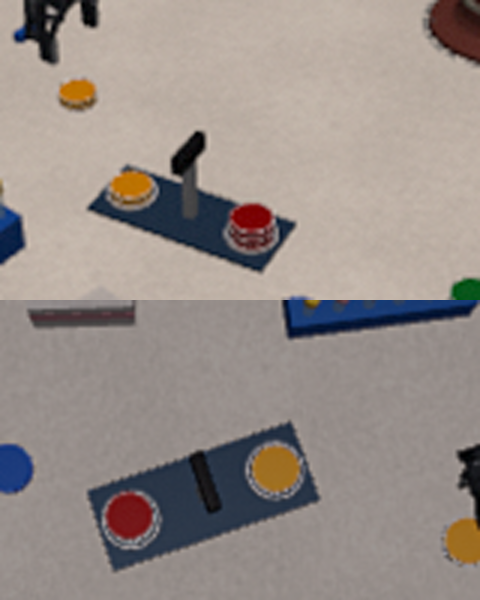

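The red pile is square: the two dishes are under 1 mm apart in the top view (pile at crop (130,517)). Next I'll pick up the amber dish, with a slight correction to the gripper position.

Emit:
{"name": "servo_tool", "arguments": {"commands": "1 0 -0.4 2 0;1 0 -0.4 4 0;1 0 -0.4 6 0;1 0 -0.4 6.8 0;1 0 -0.4 7.2 0;1 0 -0.4 7.2 0;0.5 0 -0.4 7.2 0;0.3 0 -0.4 7.2 0;0.3 0 -0.4 7.2 0;0.3 0 -0.4 7.2 0"}}

```text
clock: 11.72
eef_pos: [0.5277, -0.2813, 0.0046]
ee_rot: [0.59, 0.807, 0.0, 0.001]
wrist_force: [-0.5, 1.1, 5.4]
grip_width: 0.0509
grasp_force: 25.7
```

```bash
python3 -c "
from h import *
rel([.5280+.0781,-.281+.1979,.11],17.7)"
```

```text
t 11.725 pos [ 0.5277 -0.2813  0.0046] yaw 17.7 cm [ 16.49  13.49 -10.54] twist -0.0 w 0.0509 F [-0.51  1.12  5.42] tilt [ 0.001 -0.    -1.   ] q7 0.94
```

Emit:
{"name": "servo_tool", "arguments": {"commands": "0.3 0 0 -1 0;0.3 0 0 -3 0;0.3 0 0 -5 0;0.3 0 0 -7 0;0.3 0 0 -9 0;0.3 0 0 -10 0;0.3 0 0 -10 0"}}

```text
clock: 12.6
eef_pos: [0.5276, -0.2812, 0.1044]
ee_rot: [0.59, 0.807, 0.0, 0.001]
wrist_force: [0.2, 0.2, 0.3]
grip_width: 0.0507
grasp_force: 26.1
```

Emit:
{"name": "servo_tool", "arguments": {"commands": "0.3 1 0.8 0 0;0.3 3 2.4 0 0;0.3 6 4.9 0 0;0.3 9 7.3 0 0;0.3 12 9.7 0 0;0.3 14.5 11.7 0 0;0.3 16 13 1 0;0.3 16.5 13.4 2.5 0;0.3 16.5 13.4 4 0;0.3 16.5 13.4 5 0"}}

```text
clock: 13.85
eef_pos: [0.6035, -0.0852, 0.052]
ee_rot: [0.591, 0.807, -0.001, -0.001]
wrist_force: [-0.2, 0.8, 0.3]
grip_width: 0.0506
grasp_force: 26.1
```

Emit:
{"name": "servo_tool", "arguments": {"commands": "0.3 0 0 0 0;0.3 0 0 0 0;0.3 0 0 0 0"}}

```text
clock: 14.22
eef_pos: [0.6053, -0.0835, 0.0545]
ee_rot: [0.59, 0.807, 0.0, 0.001]
wrist_force: [-0.0, 0.0, -1.0]
grip_width: 0.0502
grasp_force: 26.1
```

```bash
python3 -c "
from h import *
rel([.605,-.0837,.0258],17.7)
f=save('scene','s4.png',(190,130,320,230),6)
for p,s in blobs(f,'amber',20): print(p,s)
"
```

```text
t 14.225 pos [ 0.6053 -0.0835  0.0545] yaw 17.7 cm [-0.   -0.04  2.87] twist -0.0 w 0.0502 F [-0.    0.02 -0.98] tilt [ 0.001 -0.    -1.   ] q7 0.6
[410.72   7.36] [11 17 96]
[233.86  49.81] [ 45  21 237]
[194.54  87.  ] [  46   45 1411]
[234.04 187.64] [ 14  21 180]
```

View pics/s4.png

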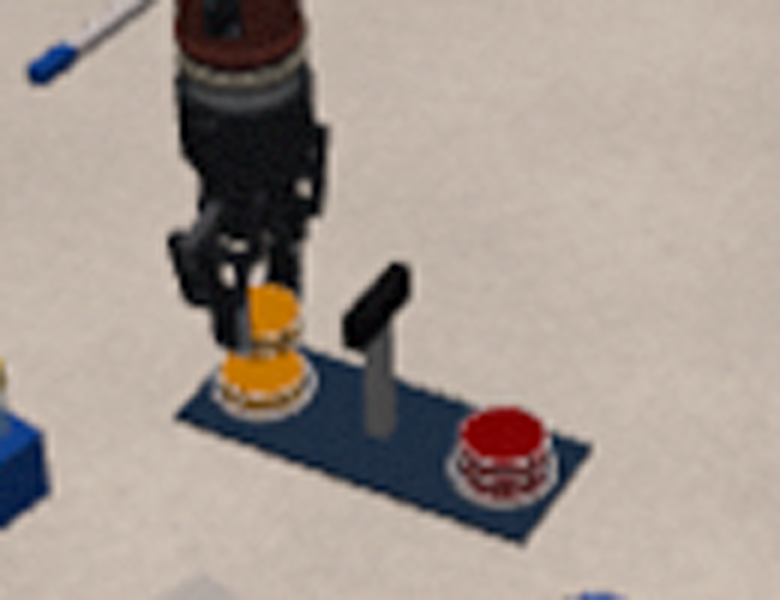

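The held amber's right edge is at crop (301,315) and the lower one's is at (306,375), so they're within about 2 mm. I'll nudge it 1 mm and lower.

Emit:
{"name": "servo_tool", "arguments": {"commands": "0.3 0.1 -0.05 0.7 0;0.3 0.1 -0.05 1.4 0;0.3 0.1 -0.05 2 0;0.3 0.1 -0.05 2.4 0;0.3 0.1 -0.05 2.6 0;0.3 0.1 -0.05 2.7 0;0.3 0.1 -0.05 2.8 0;0.3 0.1 -0.05 2.8 0"}}

```text
clock: 15.28
eef_pos: [0.6042, -0.0824, 0.0259]
ee_rot: [0.59, 0.807, 0.0, 0.0]
wrist_force: [-0.2, -0.9, 0.9]
grip_width: 0.0505
grasp_force: 26.1
```

Emit:
{"name": "servo_tool", "arguments": {"commands": "0.3 0 0 0.05 0;0.3 0 0 0.1 0;0.3 0 0 0.1 0"}}

```text
clock: 15.65
eef_pos: [0.6043, -0.0824, 0.0257]
ee_rot: [0.59, 0.807, 0.0, 0.0]
wrist_force: [-0.8, -0.4, 5.6]
grip_width: 0.0508
grasp_force: 26.6
```

Emit:
{"name": "servo_tool", "arguments": {"commands": "0.62 0 0 0 0;0.66 0 0 0 0;0.75 0 0 0 0;0.9 0 0 0 0;1 0 0 0 0;1 0 0 0 0;1 0 0 -1 0;1 0 0 -4 0;1 0 0 -9 0;1 0 0 -14 0"}}

```text
clock: 16.9
eef_pos: [0.604, -0.0824, 0.1668]
ee_rot: [0.59, 0.807, 0.0, 0.0]
wrist_force: [1.5, -0.0, 0.4]
grip_width: 0.0854
grasp_force: 0.0
```

Emit:
{"name": "servo_tool", "arguments": {"commands": "1 -5 3 0 0;1 -10 6 0 0;1 -14 8 0 0;1 -14 8 0 0;1 -14 8 0 0"}}

```text
clock: 17.52
eef_pos: [0.7224, -0.1905, 0.1648]
ee_rot: [0.59, 0.807, 0.0, -0.001]
wrist_force: [-0.4, 0.6, 0.2]
grip_width: 0.0853
grasp_force: 0.0
```

```bash
python3 -c "
from h import *
for n in('top','scene'):
    f=arm.grab_frame(n);np.save(n+'5.npy',f)
    for k in('red','amber'):
        for p,s in blobs(f,k):
            if abs(p[1]-200)<25 and s[2]<250 and 225<p[0]<300: print(n,k,p,s,ray(n,*p,.036))
f=np.load('top5.npy')[175:230,225:310]
h=cv2.cvtColor(f,cv2.COLOR_RGB2HSV)
m=(h[...,2]<40).astype(np.uint8)
n,_,st,c=cv2.connectedComponentsWithStats(m)
for i in range(1,n):
    if st[i,4]>20: print('handle',c[i]+[225,175],st[i],ray('top',*(c[i]+[225,175]),.11))
cv2.imwrite('pics/t5.png',cv2.cvtColor(cv2.resize(f,None,fx=7,fy=7,interpolation=cv2.INTER_CUBIC),cv2.COLOR_RGB2BGR))
rel([.58,-.0075,.15],-72.3)
"
```

```text
top red [242.66 211.33] [ 16  15 177] [0.5552 0.069  0.036 ]
top amber [291.58 195.23] [ 16  15 180] [ 0.6027 -0.0826  0.036 ]
scene red [273.51 203.64] [ 14  15 122] [0.5655 0.0743 0.036 ]
scene amber [233.49 189.58] [ 14  14 128] [ 0.614  -0.0759  0.036 ]
handle [267.88888889 200.55555556] [38 16 11 20 99] [ 0.576  -0.0074  0.11  ]
handle [305.96 211.84] [78 27  7 20 25] [ 0.5412 -0.1166  0.11  ]
t 17.625 pos [ 0.7225 -0.1895  0.1654] yaw 17.8 cm [21.68 -8.02  1.57] twist 90.1 w 0.0853 F [-0.03  0.88 -0.41] tilt [-0.     0.001 -1.   ] q7 0.66
```

View pics/t5.png

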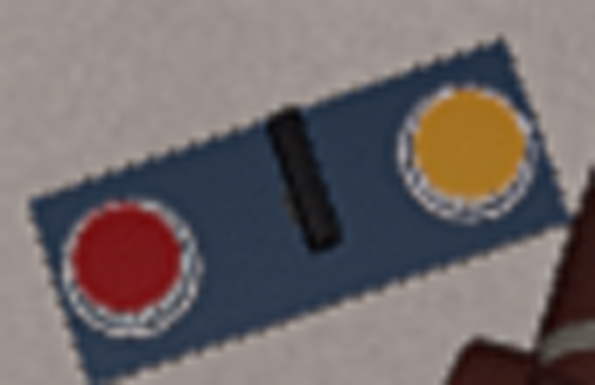

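Both piles are square: red at crop (127,257) and amber at (468,145), each about 1 mm from concentric. The handle is at crop (304,180), about (0.579,-0.007). Moving above it, turned 90°.

Emit:
{"name": "servo_tool", "arguments": {"commands": "1 1 -0.4 0 9;1 3 -1.2 0 18;1 6 -2.2 0 27;1 9 -3.4 0 36;1 12 -4.5 0 45;1 15 -5.6 0 54;1 18 -6.7 0 63;1 20.5 -7.6 0 72;1 21.7 -8.1 0 81;1 21.7 -8.1 0 90"}}

```text
clock: 18.88
eef_pos: [0.5784, -0.006, 0.1654]
ee_rot: [0.988, 0.153, 0.0, -0.002]
wrist_force: [-0.9, -0.8, -0.6]
grip_width: 0.0853
grasp_force: 0.0
```

Emit:
{"name": "servo_tool", "arguments": {"commands": "1 0 0 1 0;1 0 0 1.5 0;1 0 0 1.5 0"}}

```text
clock: 19.25
eef_pos: [0.5793, -0.0092, 0.1492]
ee_rot: [0.988, 0.154, -0.001, -0.0]
wrist_force: [0.1, -0.4, 0.7]
grip_width: 0.0856
grasp_force: 0.0
```

```bash
python3 -c "
from h import *
rel([.579,-.007,.079],-72.3)"
```

```text
t 19.25 pos [ 0.5793 -0.0092  0.1492] yaw -72.3 cm [ 0.05 -0.21  7.02] twist 0.0 w 0.0856 F [ 0.13 -0.44  0.74] tilt [-0.001  0.    -1.   ] q7 -0.8
```

Emit:
{"name": "servo_tool", "arguments": {"commands": "1 0 -0.2 1.5 0;1 0 -0.2 3 0;1 0 -0.2 4.5 0;1 0 -0.2 6 0;1 0 -0.2 7 0;1 0 -0.2 7 0;0.7 0 -0.2 7 0;0.5 0 -0.2 7 0;0.4 0 -0.2 7 0;0.3 0 -0.2 7 0", "newtons": 60}}

```text
clock: 20.5
eef_pos: [0.5793, -0.0074, 0.08]
ee_rot: [0.988, 0.154, 0.0, -0.0]
wrist_force: [1.3, -0.1, -0.3]
grip_width: 0.0254
grasp_force: 0.0
```

Emit:
{"name": "servo_tool", "arguments": {"commands": "0.25 0 0 0 0;0.2 0 0 0 0;0.17 0 0 0 0;0.14 0 0 0 0;0.1 0 0 0 0;0.05 0 0 0 0;0 0 0 0 0;0 0 0 0 0"}}

```text
clock: 21.5
eef_pos: [0.5795, -0.0082, 0.0801]
ee_rot: [0.988, 0.154, 0.0, 0.001]
wrist_force: [0.8, -3.1, 2.7]
grip_width: 0.0132
grasp_force: 58.4
```

Emit:
{"name": "servo_tool", "arguments": {"commands": "0 0 0 -0.1 0;0 0 0 -0.3 0;0 0 0 -0.6 0;0 0 0 -1 0;0 0 0 -1.6 0;0 0 0 -2.2 0;0 0 0 -2.9 0;0 0 0 -3.5 0;0 0 0 -3.9 0;0 0 0 -4 0"}}

```text
clock: 22.75
eef_pos: [0.5793, -0.0074, 0.1201]
ee_rot: [0.988, 0.154, 0.0, 0.0]
wrist_force: [0.6, 0.1, -6.1]
grip_width: 0.0135
grasp_force: 58.4
```

```bash
python3 -c "
from h import *
rel([.579,-.007,.205],-72.3)
print(arm.observe()['moment'])
f=save('scene','s6.png',(190,100,350,220),5)"
```

```text
t 22.75 pos [ 0.5793 -0.0074  0.1201] yaw -72.3 cm [-0.01 -0.05 -8.49] twist -0.0 w 0.0135 F [ 0.57  0.14 -6.11] tilt [ 0. -0. -1.] q7 -0.77
[-0.01512363 -0.01033607 -0.00274432]
```

View pics/s6.png

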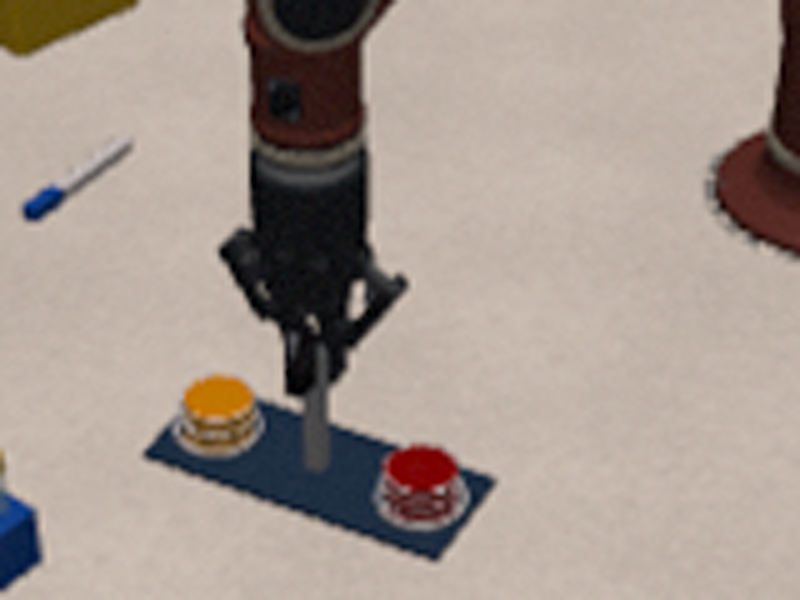

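The carrier is lifted 4 cm and level, with the piles square at crop (218,400) and (420,470). I'll go on up to about 12.5 cm.

Emit:
{"name": "servo_tool", "arguments": {"commands": "0 0 0 -0.2 0;0 0 0 -0.7 0;0 0 0 -1.5 0;0 0 0 -2.5 0;0 0 0 -3.6 0;0 0 0 -4.8 0;0 0 0 -6 0;0 0 0 -7.1 0;0 0 0 -8 0;0 0 0 -8.4 0"}}

```text
clock: 24.05
eef_pos: [0.5794, -0.0075, 0.2045]
ee_rot: [0.988, 0.154, 0.0, 0.0]
wrist_force: [-0.3, -0.4, -5.7]
grip_width: 0.0133
grasp_force: 58.5
```

Emit:
{"name": "servo_tool", "arguments": {"commands": "0 0 0 -0.1 0;0 0 0 -0.1 0;0 0 0 -0.1 0;0 0 0 -0.1 0;0 0 0 -0.1 0;0 0 0 -0.1 0"}}

```text
clock: 24.8
eef_pos: [0.5791, -0.0074, 0.2047]
ee_rot: [0.988, 0.154, -0.0, 0.0]
wrist_force: [-0.3, 0.2, -6.0]
grip_width: 0.0129
grasp_force: 58.5
```

```bash
python3 -c "
from h import *
rel([.579,-.007,.205],-72.3)
f=save('scene','s7.png',(190,70,350,190),5)
o=arm.observe();print(abs(o['joint_vel']).max(),o['grasp_force'])"
```

```text
t 24.8 pos [ 0.5791 -0.0074  0.2047] yaw -72.3 cm [-0.   -0.04 -0.03] twist -0.0 w 0.0129 F [-0.26  0.24 -6.03] tilt [-0. -0. -1.] q7 -0.85
0.002381075797842826 58.49634826183319
```

View pics/s7.png

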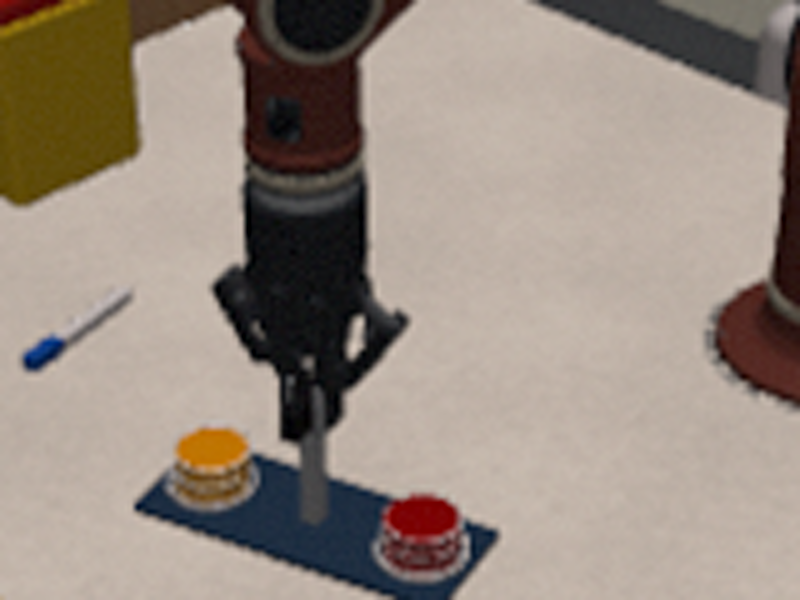

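The carrier is about 12.5 cm up, level and still, with both piles square at crop (213,465) and (423,530). Handing in.

```bash
python3 -c "
from cell import arm
print(arm.sign_off())"
```

```text
the job is handed in; nothing more can be done
None
```

I stacked both dishes square on their own colours (about 1 mm off concentric) and handed in at about 25 s with the carrier held by its handle, level and steady, about 12.5 cm up; the hand-in returned no verdict.

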